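# Lower a pH electrode one hole into its beaker

## Task

Dip the pH electrode into its beaker: swing its arm round until the electrode hangs over the middle of the beaker, press the blue spring button on the T-grip to unlock the telescoping column and start it down, then let the button go and push the T-grip down until the column snaps into its next hole, one hole lower and no further. Use gentle force on the stand (under 20 N), do not knock the glass electrode, and leave the beaker and everything else where it stands.

Things in the scene. Friction and masses are not known exactly. Their poses are not given: they have to be found in the camera images.
- stand: electrode stand, fixed to the worktop: grey foot 120 x 110 x 16 mm carrying an upright aluminium outer tube, 26 mm diameter, up to 142 mm, with three evenly spaced holes one above the other on its -x side. A steel inner tube slides in it and carries a white T-grip, under it a swivelling arm, and the electrode. Origin: on the column's axis at the worktop, z up; the T-grip lies along its y axis
- mast (a joint): how far the column is pushed in, m: 0 = out, locked in the top hole; grows downwards. The next hole lies somewhere between 0.03 and 0.06: find it by feel. Unlocked, the column stays where left and slides under 8 to 14 N (varies). Off a hole the lock pin rides on the tube and snaps out by itself at the next one if the button is not held down; then the push falls, and climbs as the column stands fast
- release (a joint): travel of the button, m: 0 = up (pin out: locked if at a hole), 0.006 = bottomed. Spring 4 N at the top, 7 N bottomed. Pressing it draws the pin in, free from about 0.005; it stays some 0.005 down by itself while the pin rides between holes and pops up to 0 when the pin snaps into a hole
- swing_arm (a joint): angle of the electrode arm about the column, rad: 0 = along the stand's -x axis, grows anticlockwise seen from above (towards the stand's -y); stiff (0.15 N m), stays where left, stops at 1.5 either way
- button_top (a point): centre of the top of the blue round button, 20 mm diameter, on the column's axis, 9 mm proud of the T-grip when up, 3 mm when bottomed; 297 mm above the worktop at the start
- grip_left (a point): on the flat top of the T-grip, 30 mm from the column's axis towards the stand's +y. The white T-grip is 90 mm long (stand's y), 30 mm deep, 22 mm high, with its top at 288 mm at the start; it does not swivel
- grip_right (a point): the same on the other half of the T-grip, 30 mm towards the stand's -y
- bar_middle (a point): middle of the grey arm, 70 mm from the column's axis; the bar is 14 mm wide, 12 mm high, runs level from the column to the electrode holder (31 mm diameter, 118 mm from the axis), its centre 34 mm below the T-grip's top; -x of this frame points outward along the arm
- electrode_tip (a point): lowest point of the electrode, 118 mm from the column's axis; 92 mm above the worktop at the start. It comes down with the column
- electrode: pH electrode hanging upright in the arm's holder: clear shaft 12 mm diameter with a fragile tip, and a grey cordless head, 23 mm diameter, up to 27 mm above the arm's centre. Origin on its axis 12 mm below the arm's centre
- beaker: clear glass beaker standing loose on the worktop in front of the stand, 62 mm diameter, 81 mm high, about 48 mm clear inside, floor 6 mm up; origin at the centre of its underside
- bottle_a: bottle with blue cap, 70 mm diameter, 126 mm high, bystander; origin under its centre
- bottle_b: smaller bottle with blue cap, 56 mm diameter, 99 mm high, bystander; origin under its centre
- timer: white timer lying flat, 62 x 66 x 18 mm, bystander; origin under its centre
- marker_black: marker pen with black cap lying on the worktop, 138 x 17 x 19 mm, bystander; origin under its centre
- vial_0: vial with black cap, 27 mm diameter, 60 mm high, bystander; origin under its centre
- vial_1: vial with white cap, 27 mm diameter, 60 mm high, bystander; origin under its centre
- tip_box: blue box of pipette tips with clear lid, 90 x 122 x 71 mm, bystander; origin under its centre
Mind the look-alikes: they are no part of the job. What is shaped like the beaker but brown or orange is not meant.

How it is judged:
On the way, in this order (a step that is already met when the one before it is completed fails the run):
1. with the column still up and locked, the electrode hangs over the beaker, its tip within 15 mm of the beaker's axis (horizontal distance between electrode_tip and beaker below 0.015 m and value of joint mast below 0.004 m), for 0.2 s.
2. the button is pressed down and the column has left its top hole (value of joint each of release, mast above 0.004 m), for 0.1 s.
At the end, for the whole second after the job is handed in: The column is locked in the next hole: 30 to 60 mm down with the button popped up (under 1.5 mm down), and the electrode tip hangs inside the upright beaker, at rest, within 15 mm of its axis and under 60 mm above its underside (value of joint mast between 0.03 and 0.06 m and value of joint release below 0.0015 m and horizontal distance between electrode_tip and beaker below 0.015 m and z of electrode_tip in the frame of beaker below 0.06 m and angle between beaker's own z axis and vertical below 0.05 rad and linear speed of beaker below 0.02 m/s and velocity of joint mast below 0.005 m/s); the robot touches nothing.
It fails at once if the robot presses on the stand or what it carries with more than 20 N (contact force between any of the fingers, the arm and stand above 20 N).
It fails at once if the electrode is knocked: anything touches it with more than 2 N (contact force between electrode and anything else above 2 N).
It fails at once if the column is driven on past the next hole, over 60 mm down (value of joint mast above 0.06 m).
It fails at once if the beaker is shifted by more than 12 mm (distance of beaker from where it was at the start of the episode above 0.012 m).
It fails at once if a bystander is shifted by more than 15 mm (distance of any of bottle_a, bottle_b, timer, marker_black, vial_0, vial_1, tip_box from where it was at the start of the episode above 0.015 m).
It also fails if it takes over 72 s, if anything falls off the work surface, if the arm or the gripper's body presses on something with over 40 N, if the wrist force passes 120 N, or if a joint passes its speed limit or range.

## Robot

A 7-joint arm with a two-finger parallel gripper is mounted at the origin on a cart in front of the work surface, level with it; the furniture and walls round the work are solid. World frame = base frame: x ahead of the robot, y to its left, z up, the work surface at z = 0. Lengths are in m, angles in rad, forces in N, time in s.
With the tool pointing down it reaches from about 0.4 to 0.85 m from the base axis. Payload 10.4 kg.
Tool frame: the origin (TCP) lies at the very end of the fingers, on their centre line; the grasp point (between the pads) lies 19 mm behind it; z points along the fingers, y is the line along which they close (so a half turn about z gives the same grasp; the last joint's range is limited). The gripper opens to 87 mm and grips with 3 to 60 N. Pads are 19 mm wide; open, the fingers measure 117 mm over their backs; the gripper's body (75 mm by 190 mm) begins 51 mm behind the grasp point.
Start: joints at [-1.314, 0.332, -0.065, 1.46, 0.022, 1.35, -0.088], TCP at [0.173, 0.601, 0.223] pointing down, gripper open.
Joint ranges: [-2.6, 2.6], [-0.5, 2.12], [-1.47, 1.34], [0.16, 2.42], [-1.27, 4.41], [0.06, 2.06], [-2.6, 2.6]. Speed limits (rad/s): [2.22, 2.22, 2.79, 2.79, 3.14, 3.14, 3.14].

## Interface

Orientations are given as a unit quaternion [x, y, z, w].
In Python, from bench import * gives the robot as it stands.
- The arm moves only by the tool step_arm, never from a script. Its arguments are lists of equal length, an entry for each row: "delta_pos": the shift along the world's x, y, z in units of 25 mm (1.0 is 25 mm), a list of three; "turn": the turn about the world's z in units of 0.12 rad (1.0 is 0.12 rad). In form: {"delta_pos": [[tx, ty, tz], ...], "turn": [turn, ...]}. A call has 1 to 12 rows; each row shifts and turns the commanded pose from where the row before left it; what a row does not reach is not made up. A row lasts 1/10 s, in which the tool goes at most 50 mm and 8.59 degrees, less where a joint would pass 70% of its speed; a pose out of reach is approached as far as the arm can. A call with a number of a shift or a turn outside -1 to 1 is refused whole. A call with a gripper value outside its range is refused whole. "grip" is the closure, from 0 (fully open) to 1 (shut), set as the call begins (left out, the last holds). The fingers move at their own pace and stop on an object; "newtons" is the grip in N (left out, the last holds). Time passes only in rows, so rows that do not move let the fingers close. It gives the time, the measured TCP pose, the force, the opening and the grip force at its end, in the units of the state.
- read_state(): the state, without advancing time (a new reading comes with each control period).
- camera(name): name is "scene" or "top"; returns a dict with "image" (480x640x3 uint8, red, green, blue), "z_map" (480x640 float32, m along the optical axis (not along the pixel's ray), 0 where there is no reading), "mtx" (3x3 intrinsics, pixels), "view" (4x4, takes a point from world to camera coordinates). Camera axes: x right, y up, looking along -z (the intrinsics and any distortion apply to the point x, -y, -z); pixel columns grow to the right and rows downward; lengths in m; the calibration is good to about 2 mm. A picture is of the moment at which its call begins.
- close_job(): hands the job in; it is judged then, once.
The state is a dict: "time": time; "joint_positions": joint angles; "joint_vel": joint speeds; "joint_torque": joint torques, N m; "ee_pos": TCP position; "eef_rot": TCP orientation; "ft_force": force on the tool from outside, world axes, zero at the start; "torque": the same for the moment, N m; "width": finger opening in m; "grip_force": force on a finger pad.
Only numpy, scipy, OpenCV 4.12 (cv2) and the standard library are available. Lean on these libraries where they do the work, as an engineer would, in place of code of your own. Each camera call takes 0.05 s, during which the arm holds its last target. There are 200 camera calls.

## Working session

There is one attempt and no reset: what is moved stays moved. The work goes in short steps, Python scripts to look and compute and a tool call to move; the robot and the scene stay as the last step left them, time stands still between calls to the robot, and variables do not carry over. Pictures are saved under pics/ and viewed, at most 10 in all, crops included, and the job is handed in when it is done.

Besides the shell and the picture viewer there is one more tool, called in YAML: its name, and indented under it one key for each argument. step_arm: Moves the arm, as the interface text tells. Shifts and turns lie within -1 to 1; 1 stands for 25 mm of shift or 0.12 rad of turn. Its arguments: {"type":"object","properties":{"delta_pos":{"type":"array"},"turn":{"type":"array"},"grip":{"type":"number"},"newtons":{"type":"number"}},"required":["delta_pos","turn"]}

```bash
mkdir -p pics
cat > h.py <<'E'
from bench import *
import numpy as np, cv2
def cloud(c):
    z=c["z_map"]; v,u=np.mgrid[:480,:640]; K=c["mtx"]
    p=np.stack([(u-K[0,2])/K[0,0]*z,-(v-K[1,2])/K[1,1]*z,-z,np.ones_like(z)],-1)
    return (p@np.linalg.inv(c["view"]).T)[...,:3]
def save(c,n): cv2.imwrite(n,c["image"][...,::-1])
E
python3 - <<'E'
from h import *
for n in("scene","top"):
    c=camera(n); save(c,f"pics/{n}0.png"); np.savez(f"{n}0.npz",**c); print(n,np.linalg.inv(c["view"])[:3,3])
print(read_state())
E
```

```text
scene [ 0.16715477 -0.47616049  0.85513407]
top [0.25065542 0.18969168 1.67984145]
{'time': 0.1, 'joint_positions': array([-1.31358816,  0.33276253, -0.06464856,  1.46088824,  0.02162121,
        1.3498771 , -0.08850867]), 'joint_vel': array([ 0.00029203, -0.00197844,  0.00064107, -0.00236339, -0.00019152,
       -0.00037903, -0.00063945]), 'joint_torque': array([ 1.96576540e-03, -6.24544644e+01,  2.49669340e-02, -3.90709949e+01,
       -6.13515917e-02,  3.66851350e-02,  5.36771438e-05]), 'ee_pos': array([0.17255063, 0.60034444, 0.22184743]), 'eef_rot': array([ 1.39464338e-01,  9.90226900e-01, -6.18704985e-04, -3.92869001e-05]), 'ft_force': array([-0.77107903, -0.15708404, -0.2716928 ]), 'torque': array([0.00960974, 0.03138602, 0.00052034]), 'grip_force': 0.0, 'width': 0.08677160444264202}
```

View pics/scene0.png

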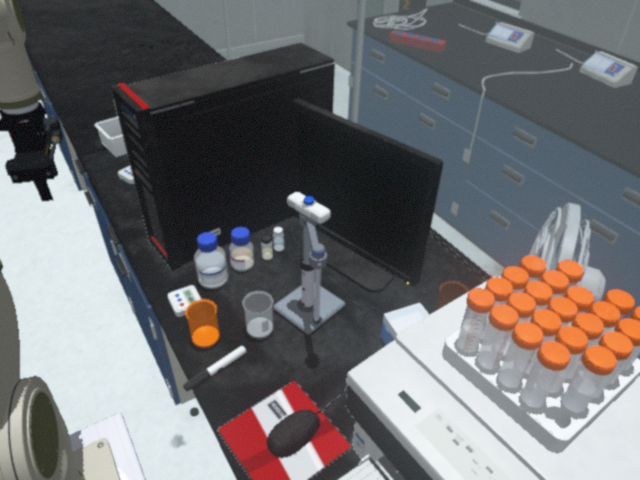

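View pics/top0.png

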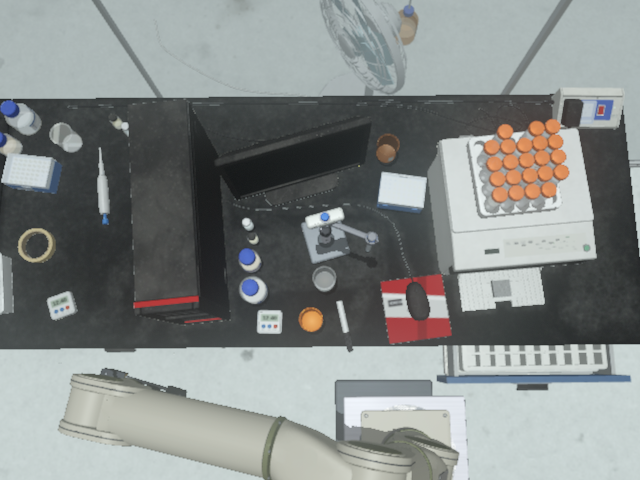

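The scene view shows the stand with its T-grip at (308,206) and the clear beaker at (258,313). The top view shows the button at (325,216), the electrode head at (372,238) and the beaker at (324,279).

Run:
```python
from h import *
c=dict(np.load("top0.npz")); P=cloud(c); im=c["image"]
np.set_printoptions(precision=3,suppress=True)
for u,v in[(325,216),(314,219),(336,214),(372,238),(350,234),(324,279),(324,269),(250,290),(312,319),(345,150),(220,163),(370,122),(315,245)]: print(u,v,P[v,u],im[v,u])
x=cv2.resize(im[190:310,260:420],(800,600),interpolation=cv2.INTER_CUBIC); cv2.imwrite("pics/topc.png",x[...,::-1])
# grip white
m=np.zeros((480,640),bool); m[195:245,290:355]=1
g=m&(abs(P[...,2]-.288)<.012)&(im.min(-1)>150); q=P[g]; r=cv2.minAreaRect(q[:,:2].astype(np.float32)); print("grip",g.sum(),q.mean(0),r)
b=m&(im[...,2].astype(int)-im[...,0]>60); print("btn",b.sum(),P[b].mean(0), np.argwhere(b).mean(0))
m[:]=0;m[220:255,355:390]=1
for lo,hi in[(.26,.30),(.24,.3)]:
    e=m&(P[...,2]>lo)&(P[...,2]<hi); print("el",e.sum(),P[e].mean(0),P[e][:,:2].min(0),P[e][:,:2].max(0))
m[:]=0;m[255:300,300:350]=1
e=m&(P[...,2]>.06)&(P[...,2]<.1); print("bk",e.sum(),P[e].mean(0),P[e][:,:2].min(0),P[e][:,:2].max(0))
c=dict(np.load("scene0.npz")); P=cloud(c); im=c["image"]
x=cv2.resize(im[180:360,220:380],(712,800)[:1]+(600,)); 
m=np.zeros((480,640),bool); m[280:345,235:280]=1
e=m&(P[...,2]>.07)&(P[...,2]<.1); print("bk scene",e.sum(),P[e].mean(0),P[e][:,:2].min(0),P[e][:,:2].max(0))
e=m&(P[...,2]>.02)&(P[...,2]<.1); print(e.sum(),P[e][:,:2].min(0),P[e][:,:2].max(0))
m[:]=0;m[235:275,300:335]=1
e=m&(P[...,2]>.262)&(P[...,2]<.3); print("el scene",e.sum(),P[e].mean(0),P[e].min(0),P[e].max(0))
```

```text
325 216 [0.572 0.202 0.293] [ 99 151 223]
314 219 [0.566 0.228 0.287] [233 241 238]
336 214 [0.578 0.177 0.284] [234 242 239]
372 238 [0.521 0.094 0.281] [160 167 173]
350 234 [ 0.589  0.135 -0.007] [71 76 76]
324 279 [0.462 0.209 0.001] [157 161 158]
324 269 [0.482 0.208 0.058] [ 94 100 100]
250 290 [0.42  0.394 0.126] [ 89 118 202]
312 319 [ 0.354  0.242 -0.002] [235 176 107]
345 150 [0.757 0.152 0.22 ] [33 37 38]
220 163 [0.678 0.435 0.367] [57 60 60]
370 122 [0.771 0.099 0.368] [53 57 57]
315 245 [0.553 0.233 0.021] [141 150 156]
grip 373 [0.569 0.204 0.287] ((0.5702812671661377, 0.203879252076149), (0.029843518510460854, 0.08773241192102432), 14.277408599853516)
btn 52 [0.57  0.203 0.297] [216.5 324.5]
el 151 [0.524 0.098 0.272] [0.509 0.079] [0.545 0.132]
el 220 [0.526 0.103 0.267] [0.509 0.078] [0.548 0.132]
bk 122 [0.459 0.208 0.078] [0.426 0.176] [0.485 0.236]
bk scene 263 [0.457 0.211 0.077] [0.425 0.176] [0.487 0.241]
1058 [0.425 0.176] [0.487 0.241]
el scene 230 [0.522 0.089 0.273] [0.51  0.077 0.262] [0.54  0.103 0.283]
```

View pics/topc.png

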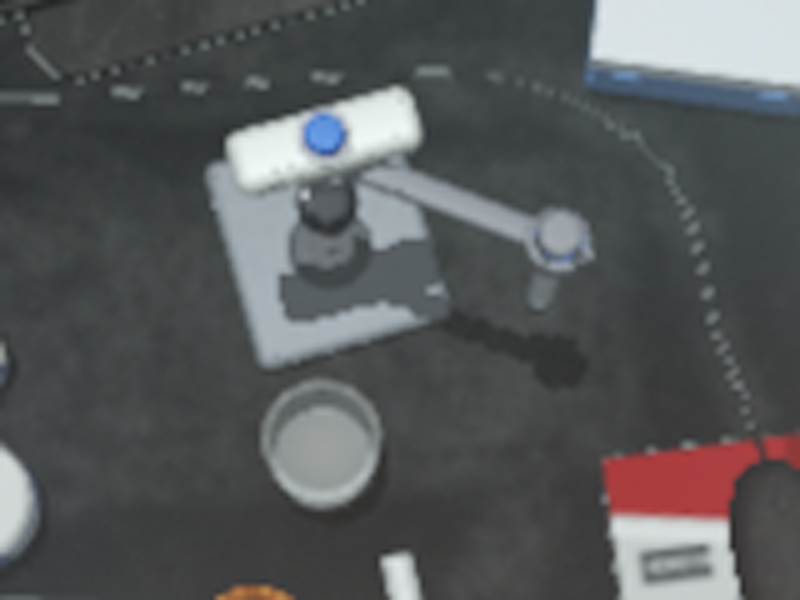

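The zoomed crop shows the T-grip turned about 14°, the arm pointing towards the lower right to the electrode at (560,235), and the beaker centre at (322,443). I'll check for tall obstacles on the approach path.

Run:
```python
from h import *
for n in("top0","scene0"):
    P=cloud(dict(np.load(n+".npz"))).reshape(-1,3)
    for y0 in np.arange(-.3,.8,.1):
        q=P[(P[:,1]>y0)&(P[:,1]<y0+.1)&(P[:,2]>.2)&(P[:,0]>.22)&(P[:,0]<.95)&(P[:,2]<.7)]
        if len(q): print(n,round(y0,1),len(q),"xmin",np.percentile(q[:,0],1).round(3),"zmax",np.percentile(q[:,2],99).round(3))
print(read_state()["time"])
```

```text
top0 -0.3 6026 xmin 0.465 zmax 0.376
top0 -0.2 6592 xmin 0.458 zmax 0.374
top0 -0.1 674 xmin 0.547 zmax 0.25
top0 0.0 175 xmin 0.509 zmax 0.368
top0 0.1 1905 xmin 0.522 zmax 0.372
top0 0.2 1722 xmin 0.549 zmax 0.372
top0 0.3 1446 xmin 0.685 zmax 0.372
top0 0.4 5815 xmin 0.351 zmax 0.414
top0 0.5 10578 xmin 0.341 zmax 0.415
top0 0.6 1594 xmin 0.221 zmax 0.615
scene0 -0.3 20430 xmin 0.463 zmax 0.372
scene0 -0.2 10720 xmin 0.455 zmax 0.372
scene0 -0.1 251 xmin 0.566 zmax 0.246
scene0 0.0 1036 xmin 0.51 zmax 0.365
scene0 0.1 4327 xmin 0.538 zmax 0.368
scene0 0.2 3466 xmin 0.548 zmax 0.368
scene0 0.3 2690 xmin 0.685 zmax 0.368
scene0 0.4 16418 xmin 0.352 zmax 0.409
scene0 0.5 6234 xmin 0.34 zmax 0.413
scene0 0.6 847 xmin 0.221 zmax 0.576
0.1
```

step_arm:
  delta_pos:
    - [0,0,1]
    - [0,0,1]
    - [0,0,1]
    - [0,0,1]
    - [0,0,1]
    - [0,0,1]
    - [0,-1,0]
    - [0,-1,0]
    - [0,-1,0]
    - [0,-1,0]
    - [0,-1,0]
  turn: [0,0,0,0,0,0,0,0,0,0,0]
  grip: 1
  newtons: 10

```text
time: 1.2
ee_pos: [0.1725, 0.4745, 0.3722]
eef_rot: [0.139, 0.99, -0.0, -0.0]
ft_force: [-0.2, -0.2, -0.1]
width: 0.0073
grip_force: 0.0
```

step_arm:
  delta_pos:
    - [0.4,-1,0]
    - [0.6,-1,0]
    - [0.8,-1,0]
    - [0.8,-1,0]
    - [0.8,-1,0]
    - [0.8,-1,0]
    - [0.8,-1,0]
    - [0.9,-0.9,0]
    - [0.9,-0.9,0]
    - [1,-0.8,0]
    - [1,-0.8,0]
    - [1,-0.8,0]
  turn: [0,0,0,0,0,0,0,0,0,0,0,-1]

```text
time: 2.4
ee_pos: [0.4183, 0.1947, 0.3724]
eef_rot: [0.199, 0.98, 0.0, -0.0]
ft_force: [1.4, 0.6, 0.3]
width: 0.0011
grip_force: 0.0
```

step_arm:
  delta_pos:
    - [0.9,-0.5,0]
    - [0.9,-0.5,0]
    - [0.9,-0.5,0]
    - [0.9,-0.5,0]
    - [0.9,-0.5,0]
    - [0.9,-0.4,0]
    - [0.5,-0.2,0]
    - [0,0,0]
    - [0,0,0]
  turn: [0,0,0,0,0,0,0,0,0]

```text
time: 3.3
ee_pos: [0.5648, 0.1183, 0.3722]
eef_rot: [0.199, 0.98, -0.0, -0.0]
ft_force: [-0.1, 0.2, 1.1]
width: 0.0005
grip_force: 0.0
```

Run:
```python
from h import *
s=read_state(); print(s["ee_pos"],s["time"],s["ft_force"])
c=camera("scene"); x=cv2.resize(c["image"][140:290,220:420],(800,600),interpolation=cv2.INTER_CUBIC); cv2.imwrite("pics/s1.png",x[...,::-1])
```

```text
[0.56476153 0.11833507 0.3721851 ] 3.3 [-0.13391768  0.20567636  1.09587146]
```

View pics/s1.png

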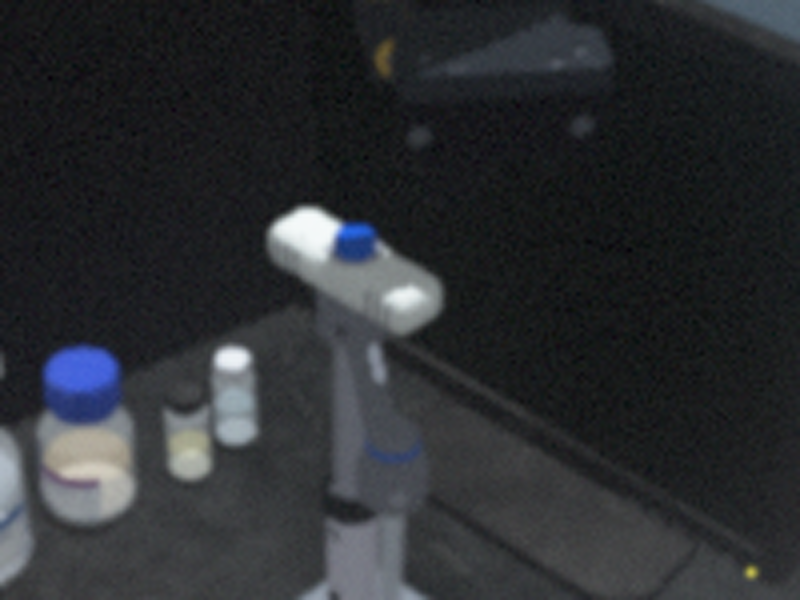

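The T-grip, button and arm are clear of the gripper, whose dark body shows at (500,70). I'll check the finger shape from the depth map.

Run:
```python
from h import *
c=camera("scene"); P=cloud(c).reshape(-1,3); t=np.array([.565,.118])
c=camera("top"); Q=cloud(c).reshape(-1,3)
for n,A in(("s",P),("t",Q)):
  for lo in np.arange(.30,.5,.02):
    q=A[(np.hypot(*(A[:,:2]-t).T)<.13)&(A[:,2]>lo)&(A[:,2]<lo+.02)]
    if len(q): print(n,round(lo,2),len(q),q[:,:2].min(0).round(3),q[:,:2].max(0).round(3))
```

```text
s 0.36 56 [0.551 0.104] [0.57  0.129]
s 0.38 76 [0.551 0.103] [0.571 0.117]
s 0.44 747 [0.496 0.023] [0.581 0.21 ]
s 0.46 925 [0.494 0.017] [0.603 0.209]
s 0.48 1510 [0.494 0.018] [0.579 0.216]
t 0.3 1 [0.572 0.202] [0.572 0.202]
t 0.44 68 [0.533 0.139] [0.568 0.211]
t 0.46 155 [0.534 0.142] [0.627 0.217]
t 0.48 620 [0.55  0.148] [0.633 0.216]
```

step_arm:
  delta_pos:
    - [0,0,-1]
    - [0,0,-1]
    - [0,0,-0.8]
    - [0,0,-0.8]
    - [0,0,-0.6]
    - [0,0,-0.6]
    - [0,0,-0.2]
    - [0,0,0]
  turn: [0,0,0,0,0,0,0,0]

```text
time: 4.25
ee_pos: [0.5649, 0.1183, 0.2472]
eef_rot: [0.198, 0.98, -0.0, -0.0]
ft_force: [-0.5, 0.4, -0.1]
width: 0.0009
grip_force: 0.0
```

Run:
```python
import numpy as np
# pusher path: bar angle a (world), pusher centre at along L, offset e behind (ccw side)
C=np.array([.570,.203]); L=.078
a0=np.arctan2(-.111,-.048); a1=-np.pi+np.arctan2(.208-.203,.457-.570)-np.pi; a1=-(2*np.pi-np.arctan2(.005,-.113)); print(a0,a1)
def pos(a,e): d=np.array([np.cos(a),np.sin(a)]); n=np.array([-d[1],d[0]]); return C+L*d+n*e
p=np.array([.565,.118]); tot=0
for k,a in enumerate(np.r_[a0,np.linspace(a0,a1,11)[1:]]):
    q=pos(a,.0165); print(k,q.round(4),((q-p)/.025).round(2)); p=q
```

```text
-1.9789454305499858 -3.1858115979854458
0 [0.5542 0.1249] [-0.43  0.27]
1 [0.5449 0.1273] [-0.37  0.1 ]
2 [0.536  0.1309] [-0.36  0.14]
3 [0.5275 0.1355] [-0.34  0.18]
4 [0.5197 0.1411] [-0.31  0.22]
5 [0.5126 0.1476] [-0.28  0.26]
6 [0.5064 0.1549] [-0.25  0.29]
7 [0.5011 0.163 ] [-0.21  0.32]
8 [0.4967 0.1715] [-0.17  0.34]
9 [0.4935 0.1806] [-0.13  0.36]
10 [0.4913 0.19  ] [-0.09  0.37]
```

step_arm:
  delta_pos:
    - [-0.15,0.1,0]
    - [-0.15,0.1,0]
    - [-0.13,0.07,0]
    - [-0.18,0.05,0]
    - [-0.19,0.05,0]
    - [-0.18,0.07,0]
    - [-0.18,0.07,0]
    - [-0.17,0.09,0]
    - [-0.17,0.09,0]
    - [0,0,0]
  turn: [0,0,0,-0.5,-0.5,-0.5,-0.5,-0.5,-0.5,0]

```text
time: 5.25
ee_pos: [0.5274, 0.1357, 0.2482]
eef_rot: [0.371, 0.929, 0.0, 0.0]
ft_force: [-0.5, -1.1, 0.4]
width: 0.0003
grip_force: 0.2
```

Run:
```python
from h import *
c=camera("top"); save(c,"pics/t2.png"); P=cloud(c); m=np.zeros((480,640),bool); m[210:290,300:395]=1
c2=camera("scene"); x=cv2.resize(c2["image"][150:340,200:400],(800,600),interpolation=cv2.INTER_CUBIC); cv2.imwrite("pics/s2.png",x[...,::-1])
P2=cloud(c2)
for A in(P[210:290,300:395],P2[220:320,220:340]):
    q=A[(A[...,2]>.262)&(A[...,2]<.285)&(A[...,0]<.545)&(A[...,1]<.25)]; print(len(q),q.mean(0),q.min(0),q.max(0))
```

```text
1 [0.54442389 0.2374098  0.27767519] [0.54442389 0.2374098  0.27767519] [0.54442389 0.2374098  0.27767519]
170 [0.48248197 0.11312862 0.26993391] [0.47069376 0.10391975 0.2620107 ] [0.50031839 0.13150755 0.28105295]
```

View pics/s2.png

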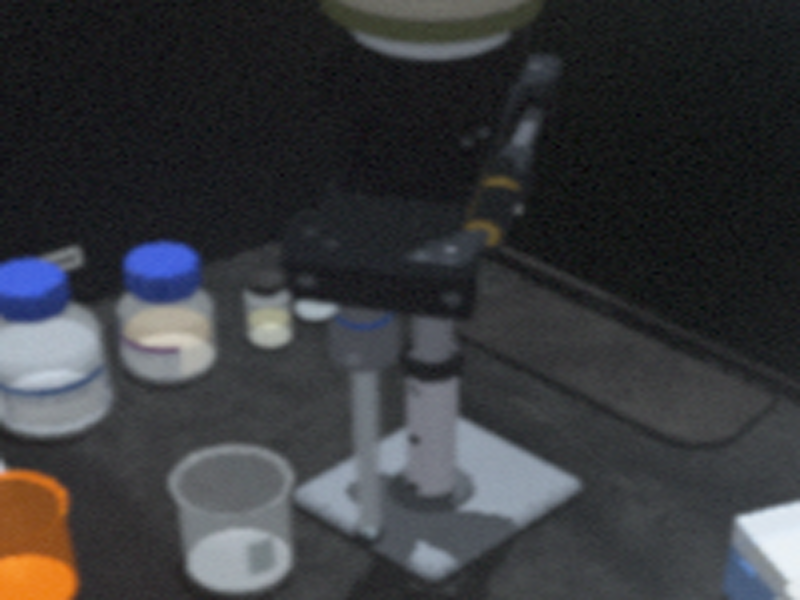

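The arm is turning as planned, with the electrode now hanging at about (365,440) in the crop. I'll go on with the sweep.

step_arm:
  delta_pos:
    - [-0.16,0.11,0]
    - [-0.15,0.11,0]
    - [-0.14,0.13,0]
    - [-0.14,0.13,0]
    - [-0.12,0.15,0]
    - [-0.12,0.15,0]
    - [-0.11,0.16,0]
    - [-0.1,0.16,0]
    - [-0.09,0.17,0]
    - [-0.08,0.17,0]
    - [-0.07,0.18,0]
    - [0,0,0]
  turn: [-0.5,-0.5,-0.5,-0.5,-0.5,-0.5,-0.5,-0.5,-0.5,-0.5,-0.5,0]

```text
time: 6.55
ee_pos: [0.4953, 0.1762, 0.2475]
eef_rot: [0.651, 0.759, -0.0, -0.0]
ft_force: [-0.8, -0.7, 1.2]
width: 0.0004
grip_force: 0.0
```

```bash
cat > m.py <<'E'
from h import *
s=read_state(); print(s["time"],s["ee_pos"],s["ft_force"])
C=np.array([.570,.203])
for n in("scene","top"):
    A=cloud(camera(n)).reshape(-1,3)
    q=A[(A[:,2]>.262)&(A[:,2]<.285)&(np.hypot(*(A[:,:2]-C).T)>.095)&(np.hypot(*(A[:,:2]-C).T)<.14)&(A[:,0]<.53)]
    if len(q):
        f=lambda p:np.hypot(*(q[:,:2]-p[:2]).T)-.0115
        from scipy.optimize import least_squares
        r=least_squares(f,q[:,:2].mean(0)+[.005,.005],loss="soft_l1",f_scale=.002).x
        print(n,"electrode",len(q),q.mean(0),q.min(0)[:2],q.max(0)[:2],"fit",r,np.hypot(*(r-C)))
    q=A[(A[:,2]>.065)&(A[:,2]<.09)&(np.hypot(A[:,0]-.457,A[:,1]-.208)<.045)]
    if len(q): print(n,"beaker",len(q),(q.min(0)+q.max(0))[:2]/2)
E
python3 m.py
```

```text
6.55 [0.49530059 0.17622785 0.24749133] [-0.83971358 -0.69541567  1.17375533]
scene electrode 145 [0.45255847 0.18096112 0.2707207 ] [0.43729865 0.1733683 ] [0.46924051 0.19260703] fit [0.45196935 0.18941193] 0.11881023104343108
scene beaker 311 [0.45611582 0.20729301]
top electrode 3 [0.44857661 0.20094913 0.2628013 ] [0.44538507 0.20092325] [0.45245969 0.2009649 ] fit [0.44915434 0.2120613 ] 0.12118489867884366
top beaker 65 [0.45486705 0.21835567]
```

step_arm:
  delta_pos:
    - [-0.06,0.18,0]
    - [-0.05,0.18,0]
    - [-0.03,0.14,0]
    - [0,0,0]
  turn: [-0.5,-0.5,-0.4,0]

```text
time: 7.05
ee_pos: [0.4922, 0.1885, 0.2476]
eef_rot: [0.713, 0.702, 0.0, 0.0]
ft_force: [0.4, 0.4, 0.0]
width: 0.0005
grip_force: 0.1
```

```bash
python3 m.py
```

```text
7.05 [0.49216977 0.18852442 0.24758377] [0.38831783 0.41431774 0.03902129]
scene electrode 206 [0.44948591 0.20211713 0.27210058] [0.43665736 0.19093319] [0.465625   0.21650513] fit [0.45178681 0.20786996] 0.11831346008969111
scene beaker 308 [0.4555415  0.20730812]
top beaker 32 [0.45077878 0.21831833]
```

step_arm:
  delta_pos:
    - [0,-0.3,0]
    - [0,-0.3,0]
    - [0,0,0.6]
    - [0,0,1]
    - [0,0,1]
    - [0,0,1]
    - [0,0,0.8]
    - [0,0,0]
    - [0,0,0]
    - [0,0,0]
    - [0,0,0]
    - [0,0,0]
  turn: [0,0,0,0,0,0,0.5,1,1,1,1,1]

```text
time: 8.35
ee_pos: [0.4922, 0.1725, 0.3577]
eef_rot: [0.445, 0.895, 0.0, 0.0]
ft_force: [-0.4, 0.6, 0.1]
width: 0.0002
grip_force: 0.0
```

step_arm:
  delta_pos:
    - [0.3,0.2,0]
    - [0.3,0.2,0]
    - [0.4,0.2,0]
    - [0.4,0.2,0]
    - [0.4,0.2,0]
    - [0.4,0.2,0]
    - [0.4,0,0]
    - [0.5,0,0]
    - [0,0,0]
    - [0,0,0]
    - [0,0,0]
  turn: [1,1,1,1,1,1,1,1,1,0.8,0]

```text
time: 9.45
ee_pos: [0.5698, 0.2025, 0.3576]
eef_rot: [-0.124, 0.992, -0.0, -0.0]
ft_force: [-0.5, -0.3, -0.3]
width: 0.0007
grip_force: 0.0
```

```bash
python3 m.py
python3 - <<'E'
from h import *
np.set_printoptions(precision=3,suppress=True)
print(read_state()["joint_positions"])
c=camera("scene"); P=cloud(c); im=c["image"].astype(int); b=(im[...,2]-im[...,0]>60)&(P[...,2]>.27)&(P[...,2]<.31)&(P[...,0]>.5)&(P[...,0]<.62); q=P[b]; print(len(q),q.mean(0),q.min(0),q.max(0))
q=P[(im.min(-1)>140)&(P[...,2]>.26)&(P[...,2]<.3)&(P[...,0]>.5)&(P[...,0]<.63)&(P[...,1]>.1)&(P[...,1]<.3)]; print(len(q),q.min(0),q.max(0))
E
```

```text
9.45 [0.56978338 0.20252547 0.35759657] [-0.53022149 -0.25435151 -0.28805874]
scene electrode 207 [0.44994016 0.20216759 0.27268261] [0.43706489 0.19110526] [0.4666297  0.21802074] fit [0.45229232 0.20742271] 0.11779073520814597
scene beaker 317 [0.4558241  0.20780184]
top electrode 122 [0.45059725 0.20739709 0.27431868] [0.43792873 0.19392431] [0.47139805 0.22177609] fit [0.45156637 0.2079701 ] 0.11853787145609568
top beaker 59 [0.45194933 0.20910736]
[-0.797  0.266  0.491  1.303 -0.124  1.603  1.491]
66 [0.569 0.199 0.295] [0.56  0.191 0.289] [0.579 0.21  0.299]
36 [0.546 0.159 0.284] [0.569 0.244 0.29 ]
```

step_arm:
  delta_pos:
    - [0,0,-0.6]
    - [0,0,-0.6]
    - [0,0,-0.6]
    - [0,0,-0.5]
    - [0,0,0]
    - [0,0,0]
  turn: [0,0,0,0,0,0]

```text
time: 10.2
ee_pos: [0.5696, 0.2035, 0.3005]
eef_rot: [-0.123, 0.992, 0.0, 0.0]
ft_force: [0.1, -0.0, -0.2]
width: 0.0006
grip_force: 0.0
```

step_arm:
  delta_pos:
    - [0,0,-0.04]
    - [0,0,-0.04]
    - [0,0,-0.04]
    - [0,0,-0.04]
    - [0,0,-0.04]
    - [0,0,0]
  turn: [0,0,0,0,0,0]

```text
time: 10.8
ee_pos: [0.5698, 0.2035, 0.2955]
eef_rot: [-0.124, 0.992, 0.0, 0.0]
ft_force: [-0.4, 0.3, 4.2]
width: 0.0005
grip_force: 2.5
```

step_arm:
  delta_pos:
    - [0,0,-0.04]
    - [0,0,-0.04]
    - [0,0,-0.04]
    - [0,0,0]
  turn: [0,0,0,0]

```text
time: 11.2
ee_pos: [0.5697, 0.2035, 0.2925]
eef_rot: [-0.124, 0.992, 0.0, 0.0]
ft_force: [-1.2, -0.3, 5.6]
width: 0.0004
grip_force: 3.2
```

step_arm:
  delta_pos:
    - [0,0,-0.02]
    - [0,0,-0.02]
    - [0,0,0]
  turn: [0,0,0]

```text
time: 11.5
ee_pos: [0.5698, 0.2035, 0.2917]
eef_rot: [-0.124, 0.992, 0.0, 0.0]
ft_force: [-1.6, -0.6, 5.8]
width: 0.0004
grip_force: 3.4
```

step_arm:
  delta_pos:
    - [0,0,-0.02]
    - [0,0,0]
  turn: [0,0]

```text
time: 11.7
ee_pos: [0.5698, 0.2035, 0.2915]
eef_rot: [-0.124, 0.992, 0.0, 0.0]
ft_force: [-2.1, -0.0, 8.7]
width: 0.0007
grip_force: 4.3
```

step_arm:
  delta_pos:
    - [0,0,-0.02]
    - [0,0,0]
  turn: [0,0]

```text
time: 11.9
ee_pos: [0.5698, 0.2035, 0.2913]
eef_rot: [-0.124, 0.992, 0.0, 0.001]
ft_force: [-2.6, -0.9, 11.3]
width: 0.001
grip_force: 5.3
```

step_arm:
  delta_pos:
    - [0,0,-0.02]
    - [0,0,0]
  turn: [0,0]

```text
time: 12.1
ee_pos: [0.5698, 0.2035, 0.2909]
eef_rot: [-0.124, 0.992, 0.0, 0.001]
ft_force: [-3.7, -0.3, 10.4]
width: 0.0006
grip_force: 5.6
```

step_arm:
  delta_pos:
    - [0,0,-0.02]
    - [0,0,-0.02]
    - [0,0,-0.02]
    - [0,0,0]
  turn: [0,0,0,0]

```text
time: 12.5
ee_pos: [0.5698, 0.2035, 0.2894]
eef_rot: [-0.124, 0.992, 0.0, 0.001]
ft_force: [-3.2, -1.7, 11.0]
width: 0.0005
grip_force: 5.6
```

step_arm:
  delta_pos:
    - [0,0,-0.03]
    - [0,0,-0.03]
    - [0,0,-0.03]
    - [0,0,-0.03]
    - [0,0,-0.03]
    - [0,0,-0.03]
    - [0,0,0]
  turn: [0,0,0,0,0,0,0]

```text
time: 13.2
ee_pos: [0.5698, 0.2035, 0.2849]
eef_rot: [-0.124, 0.992, 0.0, 0.001]
ft_force: [-3.7, -1.5, 11.1]
width: 0.0005
grip_force: 5.5
```

step_arm:
  delta_pos:
    - [0,0,-0.03]
    - [0,0,-0.03]
    - [0,0,-0.03]
    - [0,0,-0.03]
    - [0,0,-0.03]
    - [0,0,-0.03]
    - [0,0,0]
    - [0,0,0]
  turn: [0,0,0,0,0,0,0,0]

```text
time: 14.0
ee_pos: [0.5698, 0.2036, 0.2804]
eef_rot: [-0.124, 0.992, 0.0, 0.001]
ft_force: [-3.1, -0.7, 10.5]
width: 0.0008
grip_force: 5.5
```

step_arm:
  delta_pos:
    - [0,0,0.1]
    - [0,0,0.3]
    - [0,0,0.4]
    - [0,0,0]
    - [0,0,0]
  turn: [0,0,0,0,0]

```text
time: 14.5
ee_pos: [0.5697, 0.2035, 0.2992]
eef_rot: [-0.124, 0.992, 0.0, 0.0]
ft_force: [-0.5, -0.3, -0.4]
width: 0.0001
grip_force: 0.0
```

step_arm:
  delta_pos:
    - [0,0,0]
    - [0,0,0]
    - [0,0,0]
    - [0,0,0]
    - [0,0,0]
    - [0,0,0]
    - [0,0,0]
  turn: [0,0,0,0,0,0,0]
  grip: 0.42

```text
time: 15.2
ee_pos: [0.5696, 0.2035, 0.2991]
eef_rot: [-0.124, 0.992, 0.0, -0.0]
ft_force: [-0.2, -0.2, -0.3]
width: 0.0464
grip_force: 0.0
```

```bash
python3 m.py
python3 - <<'E'
from h import *
c=camera("scene"); x=cv2.resize(c["image"][150:340,200:400],(800,600),interpolation=cv2.INTER_CUBIC); x=np.clip(x*1.6,0,255).astype(np.uint8); cv2.imwrite("pics/s3.png",x[...,::-1])
P=cloud(c); im=c["image"].astype(int); b=(im[...,2]-im[...,0]>60)&(P[...,2]>.25)&(P[...,2]<.31)&(P[...,0]>.5)&(P[...,0]<.62); q=P[b]; print(len(q),q.mean(0),q.max(0)) if len(q) else 0
E
```

```text
15.2 [0.56958593 0.20346538 0.29908678] [-0.17521395 -0.1856335  -0.33734676]
scene electrode 114 [0.45043544 0.20384178 0.26754337] [0.4402362  0.19378996] [0.46300257 0.21623189] fit [0.45259588 0.20878168] 0.11754639199374185
scene beaker 340 [0.45570707 0.20742816]
top electrode 78 [0.45072406 0.20726683 0.26955819] [0.44025875 0.19627325] [0.46155973 0.21710361] fit [0.45296265 0.20922274] 0.11720265738803388
top beaker 60 [0.4511251  0.21052891]
48 [0.56955279 0.20095851 0.28062931] [0.57688313 0.21149906 0.28287695]
```

View pics/s3.png

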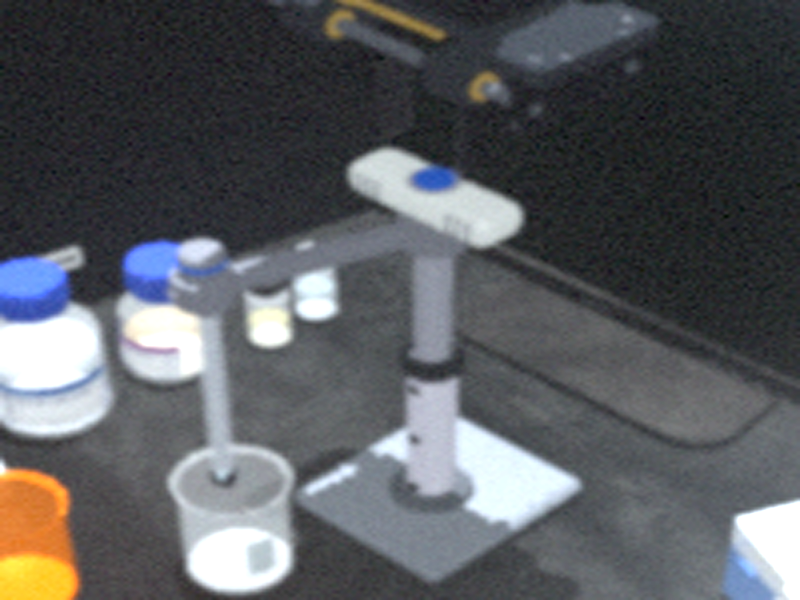

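The electrode is entering the beaker at (222,477) and the button stays down at (435,180), so the pin is riding. Next I push on the grip with the fingers either side of the button.

step_arm:
  delta_pos:
    - [0,0,-0.3]
    - [0,0,-0.3]
    - [0,0,-0.16]
    - [0,0,0]
    - [0,0,0]
  turn: [0,0,0,0,0]

```text
time: 15.85
ee_pos: [0.5695, 0.2035, 0.28]
eef_rot: [-0.124, 0.992, 0.0, -0.0]
ft_force: [-0.3, -0.7, -0.7]
width: 0.0506
grip_force: 0.0
```

step_arm:
  delta_pos:
    - [0,0,-0.03]
    - [0,0,-0.03]
    - [0,0,-0.02]
    - [0,0,-0.02]
    - [0,0,0]
  turn: [0,0,0,0,0]

```text
time: 16.35
ee_pos: [0.5696, 0.2035, 0.2776]
eef_rot: [-0.124, 0.992, 0.0, 0.0]
ft_force: [-0.4, -1.2, 0.2]
width: 0.0506
grip_force: 0.0
```

step_arm:
  delta_pos:
    - [0,0,-0.02]
    - [0,0,-0.02]
    - [0,0,-0.02]
    - [0,0,-0.02]
    - [0,0,0]
  turn: [0,0,0,0,0]

```text
time: 16.85
ee_pos: [0.5697, 0.2035, 0.2773]
eef_rot: [-0.124, 0.992, 0.001, 0.001]
ft_force: [-4.9, -0.4, 12.5]
width: 0.0503
grip_force: 6.0
```

step_arm:
  delta_pos:
    - [0,0,-0.02]
    - [0,0,-0.02]
    - [0,0,-0.02]
    - [0,0,0]
  turn: [0,0,0,0]

```text
time: 17.25
ee_pos: [0.5697, 0.2035, 0.2762]
eef_rot: [-0.124, 0.992, 0.001, 0.001]
ft_force: [-5.5, -2.3, 14.3]
width: 0.0499
grip_force: 7.1
```

step_arm:
  delta_pos:
    - [0,0,-0.02]
    - [0,0,-0.02]
    - [0,0,-0.03]
    - [0,0,-0.03]
    - [0,0,-0.03]
    - [0,0,-0.03]
    - [0,0,-0.03]
    - [0,0,0]
  turn: [0,0,0,0,0,0,0,0]

```text
time: 18.05
ee_pos: [0.5697, 0.2035, 0.2714]
eef_rot: [-0.124, 0.992, 0.001, 0.001]
ft_force: [-5.6, -1.6, 14.0]
width: 0.0508
grip_force: 7.0
```

step_arm:
  delta_pos:
    - [0,0,-0.03]
    - [0,0,-0.03]
    - [0,0,-0.03]
    - [0,0,-0.03]
    - [0,0,-0.03]
    - [0,0,-0.03]
    - [0,0,-0.03]
    - [0,0,-0.03]
    - [0,0,-0.03]
    - [0,0,0]
  turn: [0,0,0,0,0,0,0,0,0,0]

```text
time: 19.05
ee_pos: [0.5697, 0.2035, 0.2646]
eef_rot: [-0.124, 0.992, 0.001, 0.001]
ft_force: [-5.9, -2.0, 14.2]
width: 0.0508
grip_force: 7.1
```

step_arm:
  delta_pos:
    - [-0.02,0,-0.03]
    - [0,0,-0.03]
    - [0,0,-0.03]
    - [0,0,-0.03]
    - [0,0,-0.02]
    - [0,0,0]
  turn: [0,0,0,0,0,0]

```text
time: 19.65
ee_pos: [0.5697, 0.2035, 0.2613]
eef_rot: [-0.124, 0.992, 0.001, 0.001]
ft_force: [-4.9, -1.5, 13.5]
width: 0.0504
grip_force: 7.2
```

Run:
```python
from h import *
c=camera("scene"); im=c["image"]; K=c["mtx"]
x=cv2.resize(im[235:320,270:350],(560,595),interpolation=cv2.INTER_CUBIC); cv2.imwrite("pics/holes.png",np.clip(x*1.5,0,255).astype(np.uint8)[...,::-1])
a=.25; p0=np.array([.570-.013*np.cos(a),.203-.013*np.sin(a)])
for z in np.arange(.02,.15,.01):
    q=c["view"]@np.r_[p0,z,1]; u=K[0,0]*q[0]/-q[2]+K[0,2]; v=K[1,1]*-q[1]/-q[2]+K[1,2]
    print(round(z,3),((u-270)*7).round(1),((v-235)*7).round(1))
```

```text
0.02 229.2 498.9
0.03 229.2 476.4
0.04 229.2 453.7
0.05 229.2 430.7
0.06 229.2 407.4
0.07 229.2 383.9
0.08 229.2 360.1
0.09 229.2 336.0
0.1 229.2 311.6
0.11 229.3 286.9
0.12 229.3 261.9
0.13 229.3 236.7
0.14 229.3 211.1
```

View pics/holes.png

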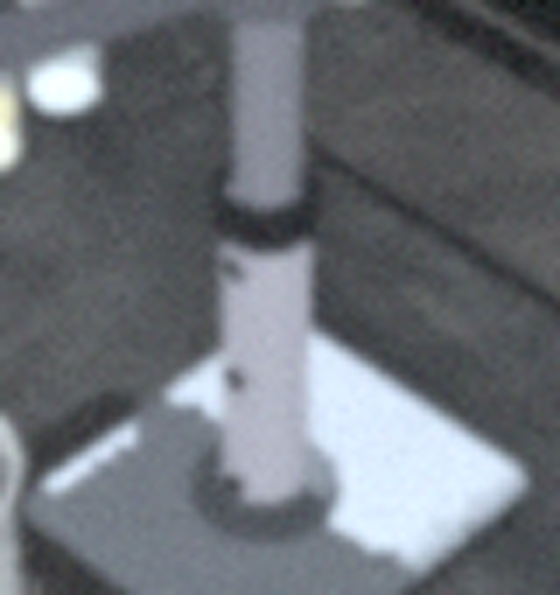

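The three holes show at v = 268, 378 and 484, which puts the spacing at about 45.5 mm. I expect the lock at a tool height of about 0.2425, so I can go down faster to about 0.248.

step_arm:
  delta_pos:
    - [-0.02,0,-0.03]
    - [0,0,-0.03]
    - [0,0,-0.03]
    - [0,0,-0.03]
    - [0,0,-0.03]
    - [0,0,-0.03]
    - [0,0,-0.03]
    - [0,0,-0.03]
    - [0,0,0]
  turn: [0,0,0,0,0,0,0,0,0]

```text
time: 20.6
ee_pos: [0.5696, 0.2035, 0.2555]
eef_rot: [-0.124, 0.992, 0.001, 0.002]
ft_force: [-1.2, -1.0, 13.6]
width: 0.0505
grip_force: 7.0
```

step_arm:
  delta_pos:
    - [0,0,-0.03]
    - [0,0,-0.03]
    - [0,0,-0.03]
    - [0,0,-0.03]
    - [0,0,-0.03]
    - [0,0,-0.03]
    - [0,0,-0.03]
    - [0,0,-0.03]
    - [0,0,0]
  turn: [0,0,0,0,0,0,0,0,0]

```text
time: 21.5
ee_pos: [0.5696, 0.2035, 0.2495]
eef_rot: [-0.124, 0.992, 0.001, 0.002]
ft_force: [-2.0, -1.3, 13.9]
width: 0.0505
grip_force: 7.0
```

step_arm:
  delta_pos:
    - [0,0,-0.02]
    - [0,0,-0.02]
    - [0,0,-0.02]
    - [0,0,-0.02]
    - [0,0,-0.02]
    - [0,0,-0.02]
    - [0,0,0]
  turn: [0,0,0,0,0,0,0]

```text
time: 22.2
ee_pos: [0.5697, 0.2035, 0.2465]
eef_rot: [-0.124, 0.992, 0.001, 0.002]
ft_force: [-2.5, -1.3, 14.8]
width: 0.0504
grip_force: 7.0
```

step_arm:
  delta_pos:
    - [0,0,-0.02]
    - [0,0,-0.02]
    - [0,0,0]
  turn: [0,0,0]

```text
time: 22.5
ee_pos: [0.5696, 0.2035, 0.2454]
eef_rot: [-0.124, 0.992, 0.001, 0.002]
ft_force: [-1.5, -2.2, 14.4]
width: 0.0505
grip_force: 6.9
```

step_arm:
  delta_pos:
    - [0,0,-0.01]
    - [0,0,-0.01]
    - [0,0,0]
  turn: [0,0,0]

```text
time: 22.8
ee_pos: [0.5696, 0.2035, 0.2446]
eef_rot: [-0.124, 0.992, 0.001, 0.002]
ft_force: [0.7, -0.3, 7.8]
width: 0.0506
grip_force: 4.0
```

step_arm:
  delta_pos:
    - [0,0,-0.01]
    - [0,0,0]
  turn: [0,0]

```text
time: 23.0
ee_pos: [0.5696, 0.2035, 0.2443]
eef_rot: [-0.124, 0.992, 0.001, 0.002]
ft_force: [-0.2, -0.3, 10.6]
width: 0.0511
grip_force: 5.4
```

step_arm:
  delta_pos:
    - [0,0,-0.01]
    - [0,0,0]
  turn: [0,0]

```text
time: 23.2
ee_pos: [0.5696, 0.2035, 0.2441]
eef_rot: [-0.124, 0.992, 0.001, 0.002]
ft_force: [-0.9, -1.0, 11.9]
width: 0.0505
grip_force: 5.7
```

Now I lift off and look at the button.

step_arm:
  delta_pos:
    - [0,0,0.1]
    - [0,0,0.5]
    - [0,0,1]
    - [0,0,1]
    - [0,0,0.6]
    - [0,0,0]
    - [0,0,0]
  turn: [0,0,0,0,0,0,0]

```text
time: 23.9
ee_pos: [0.5685, 0.2035, 0.3218]
eef_rot: [-0.124, 0.992, 0.0, -0.0]
ft_force: [-0.2, -0.7, -0.7]
width: 0.0505
grip_force: 0.0
```

```bash
python3 m.py
python3 - <<'E'
from h import *
c=camera("scene"); x=cv2.resize(c["image"][170:320,220:370],(600,600),interpolation=cv2.INTER_CUBIC); x=np.clip(x*1.5,0,255).astype(np.uint8); cv2.imwrite("pics/s4.png",x[...,::-1])
P=cloud(c); im=c["image"].astype(int); b=(im[...,2]-im[...,0]>60)&(P[...,2]>.22)&(P[...,2]<.31)&(P[...,0]>.5)&(P[...,0]<.62); q=P[b]; print(len(q),q.mean(0),np.percentile(q[:,2],[5,50,90]))
q=P[(P[...,2]>.215)&(P[...,2]<.30)&(abs(P[...,0]-.563)<.012)&(abs(P[...,1]-.232)<.012)]; print("griptop",np.median(q,0))
E
```

```text
23.9 [0.56850249 0.20346751 0.3217643 ] [-0.2142204  -0.65723904 -0.73930448]
scene beaker 361 [0.45627966 0.20896409]
top beaker 68 [0.45480474 0.20919064]
63 [0.56892467 0.19985994 0.25078893] [0.24695821 0.25122102 0.25288791]
griptop [0.56055536 0.22992717 0.24291342]
```

View pics/s4.png

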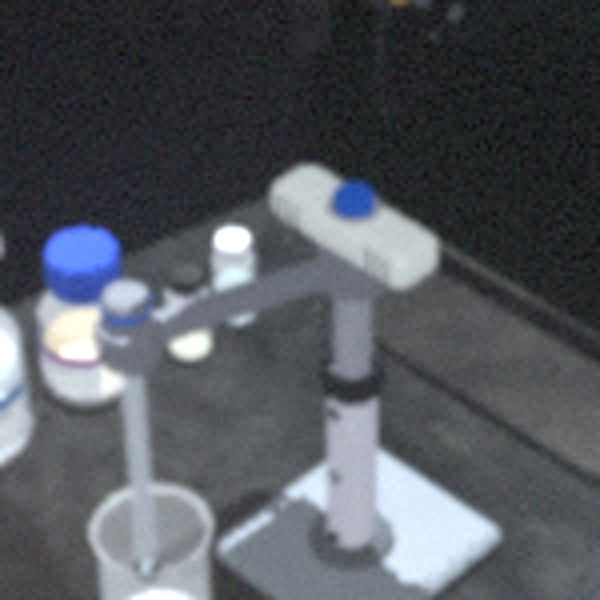

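The button stands proud again at (355,198), about 9 mm above the grip top, and the electrode hangs inside the beaker. The column is locked, so I'll hand in.

```bash
python3 -c "
from bench import *
print(close_job())"
```

```text
the job is handed in; nothing more can be done
None
```

I handed the job in at about 24 s; no verdict came back. The column is locked about 44 mm down with the button popped up, the electrode tip hangs inside the beaker about 48 mm above the worktop, and the push readings on the stand stayed under 16 N.

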